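# Load the air-blow station and set its air valve two turns open

## Robot

A 6-joint arm with a two-finger parallel gripper is mounted at the origin on the work surface. World frame = base frame: x ahead of the robot, y to its left, z up, the work surface at z = 0. Lengths are in m, angles in rad, forces in N, time in s.
With the tool pointing down it reaches from about 0.35 to 0.975 m from the base axis. Payload 4.9 kg.
Tool frame: the origin (TCP) lies at the very end of the fingers, on their centre line; the grasp point (between the pads) lies 19 mm behind it; y points along the fingers, z is the direction in which the jaws open and shut, and the axes are right-handed (so a half turn about y gives the same grasp; the last joint's range is limited). The gripper opens to 85 mm and grips with 20 to 120 N. Pads are 22 mm wide; open, the fingers measure 114 mm over their backs; the gripper's body (76 mm by 85 mm) begins 54 mm behind the grasp point. The pads swing forward as they close: fully open they stand 13 mm farther back than shut.
Start: joints at [-1.251, 0.053, 1.613, -0, 1.476, -0.119], TCP at [0.266, -0.566, 0.231] pointing down, gripper open.
Joint ranges: [-3.01, 3.01], [-1.01, 2.22], [0.06, 2.58], [-1.02, 4.17], [0.09, 2.62], [-3.14, 3.14]. Speed limits (rad/s): [2.57, 2.57, 3.14, 3.14, 3.14, 3.14].

## Interface

Orientations are given as a rotation vector (axis times angle).
In Python, from station import ctrl gives the robot as it stands.
- The arm moves only by the tool arm_command, never from a script. Its argument "steps" is a list of rows, each a list of 3 entries, a list of its own where there are three numbers: the shift along the tool's x, y, z in m, then the turn, a rotation vector about the tool's x, y, z in degrees, then the opening, from 0 (shut) to 1 (fully open). In form: [[[dx, dy, dz], [ax, ay, az], gripper], ...]. A call has 1 to 5 rows; each row is the pose to reach, as a shift and turn from the pose measured when the call began, along the tool's axes at that moment; what a row does not reach only later rows make up. A row lasts 1/10 s, in which the tool goes at most 50 mm and 8.59 degrees, less where a joint would pass 70% of its speed; a pose out of reach is approached as far as the arm can. A call with a gripper value outside its range is refused whole. The fingers move at their own pace and stop on an object; "force" is the grip in N (left out, the last holds). Time passes only in rows, so rows that repeat a pose let the fingers close. It gives the time, the measured TCP pose, the force and the opening at its end, in the units of the state.
- ctrl.get_obs(): the state, without advancing time (a new reading comes with each control period).
- ctrl.get_image(name): name is "scene" or "top" or "wrist"; returns a dict with "img" (420x560x3 uint8, red, green, blue), "camera_matrix" (3x3 intrinsics, pixels), "world_from_camera" (4x4, takes a point from camera to world coordinates). Camera axes: x right, y up, looking along -z (the intrinsics and any distortion apply to the point x, -y, -z); pixel columns grow to the right and rows downward; lengths in m; the calibration is good to about 2 mm. A picture is of the moment at which its call begins. There is no depth.
- ctrl.finish_job(): hands the job in, once; it reports no verdict.
Trained networks look in a picture, given as the dict that the camera call returned (one of the last four; its "shot" number tells which), for a name from the list of things; names that differ only in an ending like _2 or _b are one class to them, and where a whole thing is asked for, a point or a joint stands for the part that bears it (a point fixed in the world has none). Each returns a list of dicts, best first, with "confidence" (0 to 1); they miss things now and then, are a little off and sometimes report something else, mostly with a low value. They report only what shows in the picture. A call takes as long as a camera call.
- ctrl.boxes_of(picture, name): "position" ([row, column] in pixels, amid what is visible of it).
The state is a dict: "t": time; "q": joint angles; "dq": joint speeds; "effort": joint torques, N m; "tool_pos": TCP position; "tool_rot": TCP orientation; "contact_force": force on the tool from outside, world axes, zero at the start; "wrist_torque": the same for the moment, N m; "opening": finger opening in m.
Only numpy, scipy, OpenCV 4.12 (cv2) and the standard library are available. Lean on these libraries where they do the work, as an engineer would, in place of code of your own. Each camera call takes 0.05 s, during which the arm holds its last target.

## Task

First push the orange-knobbed shuttle with the black housing under the blue blow-off hood until it is fully home against its stop. Then turn the red valve wheel by its black crank handle clockwise (seen from above) until it is closed firmly at its stop, and open it again by exactly two full turns. Finish still gripping the crank handle, at rest, and leave everything else on the bench undisturbed.

Things in the scene. Friction and masses are not known exactly. Their poses are not given: they have to be found in the camera images.
- station: Air-blow station, fixed to the bench: aluminium base plate 315 x 150 x 12 mm with two dark rails (tops 28 mm above the bench) along its x axis and a blue hood bridging them. Origin on the bench, exactly below the shuttle knob's axis when the shuttle is home; x points along the rails towards the hood, z up. The plate spans x -125 to 190 mm; the hood spans x 85 to 175 mm, y +-75 mm, z 85 to 99 mm, with a fitting on top up to 131 mm at x = 130 mm.
- shuttle (a joint): Travel of the shuttle along the station's +x in m: 0 = fully out, 0.100 = home against its stop. It slides with about 2 N of friction and stays where it is left.
- shuttle_knob (a point): Middle of the graspable part of the shuttle's orange knob: an upright round post of 22 mm diameter, free from 24 to 70 mm above the bench; this point is 54 mm above the bench, on its axis. The shuttle is a grey plate 90 mm wide (top 24 mm above the bench) from 20 mm behind the knob to 175 mm ahead, carrying an open black housing 110 x 75 mm, 34 mm high, from 55 to 165 mm ahead of the knob.
- valve: Brass air valve on a dark round foot of 96 mm diameter, fixed to the bench, with level pipe stubs to its y sides (reaching 80 mm out, 42 mm high). Origin on the bench below the stem, z up; x points along the white mark on the foot, over which the crank handle stands when the valve is closed.
- wheel_centre (a point): Centre of the red wheel, on the stem's upright axis, 100 mm above the bench. The wheel lies level: 122 mm over the rim, rim 12 mm thick, tops of the rim, spokes and hub 106 to 111 mm above the bench.
- wheel (a joint): Angle of the wheel in rad from its closed stop: 0 = closed (hard stop), positive = opened, counter-clockwise seen from above; 6.283 per turn, so two turns open is 12.566. Its upper stop is at 20.0. It turns with about 0.12 N m of friction (2.5 N at the handle) and stays where it is left. It starts between about half a turn and one and a third turns open.
- crank_handle: Black upright crank handle on the wheel, 23 mm diameter, 55 mm long, from 108 to 163 mm above the bench, its axis 48 mm from the wheel's axis. It spins freely about its own axis, so a gripper that holds it may keep its heading while it goes round. Origin at the centre of its lower end, 108 mm above the bench; z up along the handle.
- screwdriver: Red-handled screwdriver 160 mm long, lying on the bench; leave alone. Origin on the bench under its middle.
- spare_shell: Loose open black housing with a green board, 110 x 75 x 34 mm; leave alone. Origin under its centre.
- jar: Small amber jar with blue cap, 46 mm diameter, 55 mm high, standing between station and valve; leave alone. Origin under its centre.
- tape_roll: Yellow roll of tape, 64 mm diameter, 24 mm high; leave alone. Origin under its centre.
- parts_tray: Small blue divided tray 90 x 70 x 35 mm; leave alone. Origin under its centre.
- cleaner_bottle: White bottle, 52 mm diameter, 120 mm high; leave alone. Origin under its centre.

How it is judged:
On the way, in this order (a step that is already met when the one before it is completed fails the run):
1. the shuttle is home under the hood (value of joint shuttle above 0.094 m), for 0.2 s.
2. the valve is closed to its stop, the shuttle still home (value of joint wheel below 0.08 rad and value of joint shuttle above 0.094 m), for 0.1 s.
At the end, for the whole second after the job is handed in: The shuttle is within 6 mm of its home stop, the wheel stands two turns (12.566 rad) open from its stop within 0.21 rad (12 degrees), at rest, and the gripper's fingers still grip the crank handle with more than 3 N (value of joint shuttle above 0.094 m and value of joint wheel between 12.356 and 12.776 rad and velocity of joint wheel between -0.1 and 0.1 rad/s and contact force between the fingers and crank_handle above 3 N); the arm keeps its last pose, push and grip.
It fails at once if a bystander was moved by more than 30 mm (distance of any of screwdriver, spare_shell, jar, tape_roll, parts_tray, cleaner_bottle from where it was at the start of the episode above 0.03 m).
It also fails if it takes over 72 s, if anything falls off the work surface, if the arm or the gripper's body presses on something with over 40 N, if the wrist force passes 120 N, or if a joint passes its speed limit or range.

## Working session

There is one attempt and no reset: what is moved stays moved. The work goes in short steps, Python scripts to look and compute and a tool call to move; the robot and the scene stay as the last step left them, time stands still between calls to the robot, and variables do not carry over. Pictures are saved under pics/ and viewed, and the job is handed in when it is done.

Besides the shell and the picture viewer there is one more tool, called in YAML: its name, and indented under it one key for each argument. arm_command: Moves the arm, as the interface text tells. Its arguments: {"type":"object","properties":{"steps":{"type":"array"},"force":{"type":"number"}},"required":["steps"]}

```bash
ls; mkdir -p pics
python3 - <<'E'
from station import ctrl
import cv2
o=ctrl.get_obs()
for k,v in o.items(): print(k,v)
for n in ["scene","top","wrist"]:
    p=ctrl.get_image(n)
    cv2.imwrite(f"pics/{n}0.png",p["img"][:,:,::-1])
    print(n,p["camera_matrix"].round(1).tolist(),p["world_from_camera"].round(3).tolist(),[k for k in p])
    if n!="wrist":
        for t in ["station","shuttle_knob","shuttle","valve","wheel_centre","wheel","crank_handle","jar"]:
            print(t,[(b["position"],b["confidence"]) for b in ctrl.boxes_of(p,t)][:2])
E
```

```text
pics
t 0.0
q [-1.25102060e+00  5.33694447e-02  1.61428708e+00 -2.71214655e-07
  1.47597927e+00 -1.19030357e-01]
dq [-2.82105099e-04 -1.16612862e-03 -2.21161119e-05 -2.43588579e-04
 -9.52647416e-04  3.22291876e-04]
effort [ 7.92059072e-04 -3.93679941e+01 -3.70175457e+01 -2.35314377e-05
  7.08013598e-03 -1.96632151e-06]
tool_pos [ 0.26532546 -0.5652077   0.23005934]
tool_rot [-0.44141236  1.98062099 -1.97650011]
contact_force [ 0.22454165 -0.23039761 -0.98507485]
wrist_torque [-0.00215195 -0.05511426  0.00190568]
opening 0.08528318710976907
scene [[485.7, 0.0, 276.1], [0.0, 485.7, 211.4], [0.0, 0.0, 1.0]] [[0.465, -0.549, 0.694, 1.507], [0.885, 0.278, -0.372, -0.549], [0.011, 0.788, 0.616, 0.972], [0.0, 0.0, 0.0, 1.0]] ['img', 'camera_matrix', 'world_from_camera', 'shot']
station [([268.6, 244.0], 0.87)]
shuttle_knob [([244.5, 222.4], 0.8)]
shuttle [([245.7, 223.1], 0.7), ([242.7, 292.2], 0.23)]
valve [([206.1, 338.6], 0.56)]
wheel_centre [([194.1, 341.5], 0.57)]
wheel [([177.1, 373.4], 0.7), ([192.9, 342.3], 0.64)]
crank_handle []
jar [([241.1, 292.2], 0.64)]
top [[515.2, 0.0, 281.7], [0.0, 515.2, 205.2], [0.0, 0.0, 1.0]] [[-0.018, 0.998, -0.068, 0.416], [-1.0, -0.018, 0.001, -0.005], [-0.001, 0.068, 0.998, 1.452], [0.0, 0.0, 0.0, 1.0]] ['img', 'camera_matrix', 'world_from_camera', 'shot']
station []
shuttle_knob [([191.3, 348.3], 0.89)]
shuttle [([189.1, 347.8], 0.66)]
valve [([197.1, 207.2], 0.76)]
wheel_centre [([198.3, 206.2], 0.87)]
wheel [([197.0, 204.6], 0.94), ([216.4, 92.6], 0.75)]
crank_handle [([249.8, 129.4], 0.61), ([176.4, 208.0], 0.38)]
jar [([175.1, 281.5], 0.63), ([198.4, 204.9], 0.34)]
wrist [[358.7, 0.0, 281.3], [0.0, 358.7, 202.8], [0.0, 0.0, 1.0]] [[0.424, 0.864, 0.27, 0.334], [-0.906, 0.405, 0.127, -0.534], [0.001, -0.299, 0.954, 0.374], [0.0, 0.0, 0.0, 1.0]] ['img', 'camera_matrix', 'world_from_camera', 'shot']
```

View pics/top0.png

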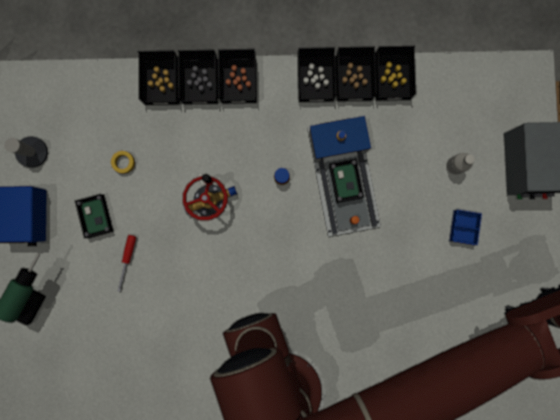

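View pics/scene0.png

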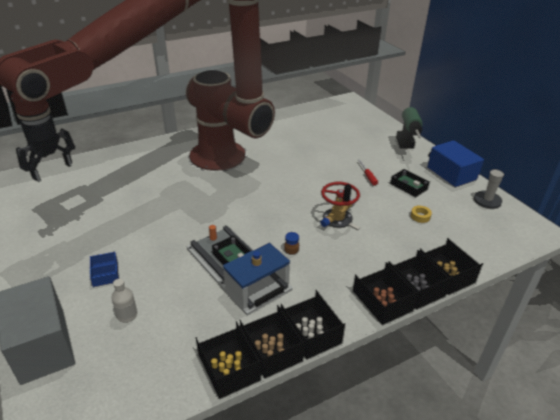

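View pics/wrist0.png

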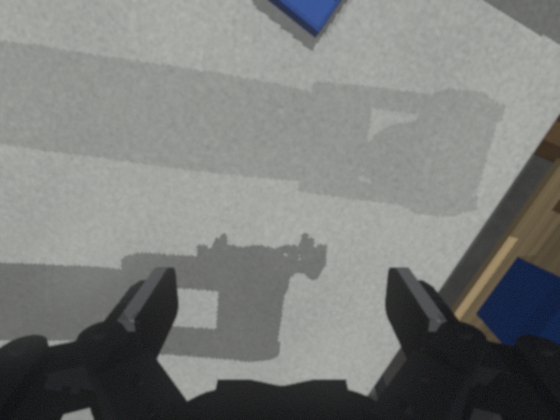

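The top view shows the knob at about (355,220), the wheel at about (205,198), and the crank handle at about (207,179). The hood is at about (341,137). The networks report the centres of whole parts, so I'll measure the knob and handle myself.

```bash
cat > h.py <<'E'
import numpy as np, cv2
from scipy.spatial.transform import Rotation as R
def ray(p,rc):
    K=p["camera_matrix"];T=p["world_from_camera"]
    d=np.array([(rc[1]-K[0,2])/K[0,0],(rc[0]-K[1,2])/K[1,1],1.]);d=np.array([d[0],-d[1],-d[2]])
    return T[:3,3],T[:3,:3]@d
def atz(p,rc,z):
    c,d=ray(p,rc);return c+d*(z-c[2])/d[2]
def proj(p,X):
    K=p["camera_matrix"];T=p["world_from_camera"]
    x=(np.asarray(X)-T[:3,3])@T[:3,:3];return np.array([K[1,1]*(x[1]/x[2])+K[1,2],-K[0,0]*x[0]/x[2]+K[0,2]])  # row,col
def proj(p,X):
    K=p["camera_matrix"];T=p["world_from_camera"]
    x=(np.asarray(X)-T[:3,3])@T[:3,:3];x=np.array([x[0],-x[1],-x[2]])
    return np.array([K[1,1]*x[1]/x[2]+K[1,2],K[0,0]*x[0]/x[2]+K[0,2]])
def crop(p,name,r0,r1,c0,c1,s=5):
    im=p["img"][r0:r1,c0:c1,::-1];cv2.imwrite(name,cv2.resize(np.clip(im*1.6,0,255).astype(np.uint8),None,fx=s,fy=s,interpolation=cv2.INTER_CUBIC))
def blob(p,lo,hi,roi):
    hsv=cv2.cvtColor(p["img"],cv2.COLOR_RGB2HSV);m=cv2.inRange(hsv,lo,hi)
    k=np.zeros_like(m);r0,r1,c0,c1=roi;k[r0:r1,c0:c1]=m[r0:r1,c0:c1]
    n,l,s,c=cv2.connectedComponentsWithStats(k);return sorted([(int(s[i,4]),c[i][::-1].round(1).tolist(),s[i,:4].tolist()) for i in range(1,n)],reverse=True)[:4]
E
python3 - <<'E'
from station import ctrl
from h import *
t=ctrl.get_image("top");s=ctrl.get_image("scene")
crop(t,"pics/t1.png",110,240,170,400,3); crop(s,"pics/s1.png",165,305,180,380,4)
crop(t,"pics/t2.png",165,235,170,250,8)
print(blob(t,(3,130,80),(16,255,255),(200,240,320,390)))
print(blob(s,(3,130,80),(16,255,255),(210,260,190,240)))
print("red",blob(t,(0,150,50),(5,255,255),(160,240,170,250)))
for z in (0.05,0.07): print(z, atz(t,(219,355),z),atz(s,(226,213),z))
E
```

```text
[(51, [219.5, 354.6], [351, 216, 8, 8])]
[(74, [232.6, 212.4], [210, 226, 6, 14])]
red [(497, [200.8, 205.3], [183, 177, 45, 43])]
0.05 [ 0.47024731 -0.20481431  0.05      ] [ 0.44508723 -0.19101165  0.05      ]
0.07 [ 0.46946916 -0.20196452  0.07      ] [ 0.46812636 -0.19878078  0.07      ]
```

View pics/t1.png

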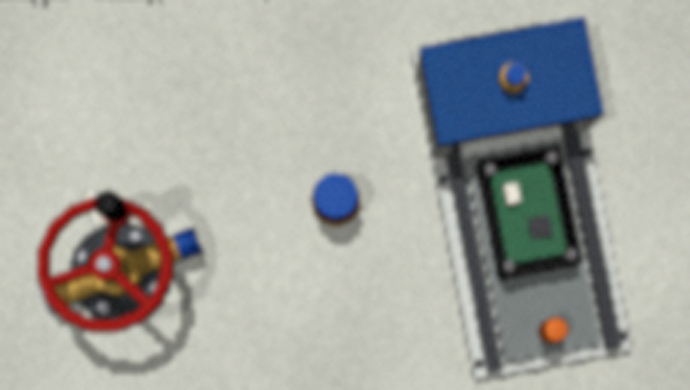

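View pics/s1.png

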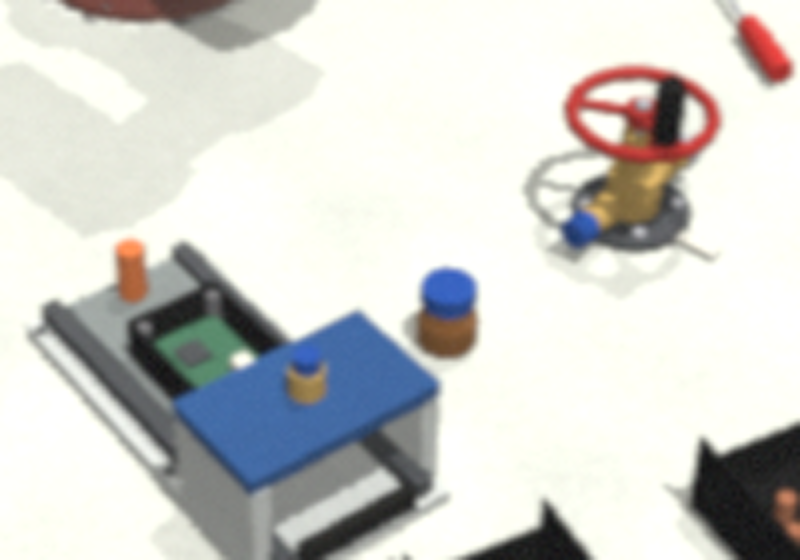

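View pics/t2.png

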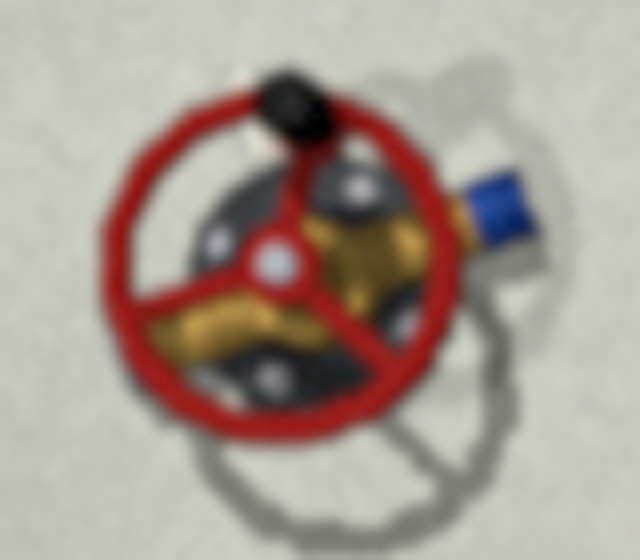

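Run:
```python
from station import ctrl
from h import *
np.set_printoptions(precision=4,suppress=True)
t=ctrl.get_image("top");s=ctrl.get_image("scene")
q=lambda x,y:(110+(y-1)/3,170+(x-1)/3)
qs=lambda x,y:(165+(y-1.5)/4,180+(x-1.5)/4)
C=[atz(t,q(*c),0.099) for c in [(420,48),(584,18),(602,115),(440,143)]]
c=np.array(C);print("hood",c, c.mean(0))
ang=[np.degrees(np.arctan2(*(a-b)[1::-1])) for a,b in [(c[0],c[3]),(c[1],c[2])]]
y=c[0]-c[1];y2=c[3]-c[2];print("x dir",ang,"from y",[np.degrees(np.arctan2(-v[0],v[1])) for v in (y,y2)], [np.linalg.norm(v) for v in (c[0]-c[3],c[1]-c[2],y,y2)])
S=[atz(s,qs(*k),0.099) for k in [(358,312),(437,383),(252,490),(178,404)]]
S=np.array(S);print("hood scene",S,S.mean(0),[np.degrees(np.arctan2(*(v)[1::-1])) for v in (S[1]-S[0],S[2]-S[3])])
# plate rear corners z=.012
P=np.array([atz(t,q(*k),0.012) for k in [(479,377),(628,352)]]);print("plate rear",P,P.mean(0),np.linalg.norm(P[0]-P[1]))
print("knob top",atz(t,q(555,329),0.07), "scene", atz(s,qs(131,249),0.07))
print("fitting top",atz(t,q(517,72),0.131))
u=lambda x,y:(165+(y-3.5)/8,170+(x-3.5)/8)
print("hub",atz(t,u(276,262),.111),"rimcentre",atz(t,(197.6,205),.106))
print("handle top",atz(t,u(285,95),.163),"scene",atz(s,qs(671,84),.163),"hub sc",atz(s,qs(643,107),.111))
W=np.array([atz(t,u(*k),.042) for k in [(185,335),(540,220)]]);print("pipe",W,np.degrees(np.arctan2(*(W[0]-W[1])[1::-1])))
print("foot",[proj(t,[*atz(t,u(276,262),.111)[:2],0]),proj(s,[*atz(t,u(276,262),.111)[:2],0])])
print("jar",atz(t,q(336,198),.055))
crop(s,"pics/s2.png",175,245,300,380,8)
```

```text
hood [[ 0.7189 -0.0842  0.099 ]
 [ 0.7433 -0.2304  0.099 ]
 [ 0.656  -0.2438  0.099 ]
 [ 0.6336 -0.1     0.099 ]] [ 0.688  -0.1646  0.099 ]
x dir [np.float64(10.49227787592301), np.float64(8.714556966695266)] from y [np.float64(9.440256866668335), np.float64(8.833545790411558)] [np.float64(0.08675734657966104), np.float64(0.088290733915026), np.float64(0.14822595701644561), np.float64(0.14552298597588384)]
hood scene [[ 0.6353 -0.1016  0.099 ]
 [ 0.7198 -0.0874  0.099 ]
 [ 0.7506 -0.2328  0.099 ]
 [ 0.6616 -0.2439  0.099 ]] [ 0.6918 -0.1664  0.099 ] [np.float64(9.531037874744559), np.float64(7.06834862992338)]
plate rear [[ 0.4274 -0.1373  0.012 ]
 [ 0.4481 -0.2766  0.012 ]] [ 0.4378 -0.207   0.012 ] 0.14083504676269082
knob top [ 0.4686 -0.201   0.07  ] scene [ 0.471  -0.2019  0.07  ]
fitting top [ 0.6892 -0.1657  0.131 ]
hub [0.5317 0.1966 0.111 ] rimcentre [0.5314 0.1948 0.106 ]
handle top [0.5799 0.1855 0.163 ] scene [0.5808 0.1818 0.163 ] hub sc [0.5371 0.1923 0.111 ]
pipe [[0.5132 0.2383 0.042 ]
 [0.5505 0.1161 0.042 ]] 107.00284943292614
foot [array([200.5894, 209.9868]), array([218.3787, 337.3428])]
jar [ 0.592  -0.0073  0.055 ]
```

View pics/s2.png

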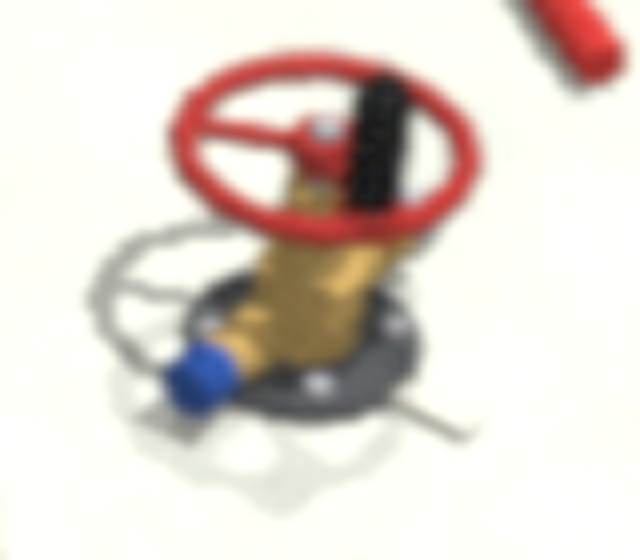

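The top and scene views agree to within about 3 mm:

| Item | Estimate |
|---|---|
| Knob | about (0.470,-0.2015) |
| Station heading | about 9.2° |
| Wheel centre | about (0.534,0.1945) |
| Handle bearing | about -13° |
| Valve x (from the pipe) | about 17°, so the wheel is about 330° open |

Next is the move above the knob.

```bash
cat >> h.py <<'E'
def down(yaw_deg):  # tool x at yaw, y down, z = jaws
    a=np.radians(yaw_deg);x=np.array([np.cos(a),np.sin(a),0]);y=np.array([0,0,-1.]);return R.from_matrix(np.c_[x,y,np.cross(x,y)])
def rel(o,pos,rot=None):
    r=R.from_rotvec(o["tool_rot"]);d=r.inv().apply(np.array(pos)-o["tool_pos"])
    w=(r.inv()*rot).as_rotvec(degrees=True) if rot is not None else np.zeros(3)
    return (d*1000).round(1).tolist(),w.round(2).tolist()
def yaw(o):
    x=R.from_rotvec(o["tool_rot"]).as_matrix();return np.degrees(np.arctan2(x[1,0],x[0,0])),x.round(3).tolist()
E
python3 - <<'E'
from station import ctrl
from h import *
o=ctrl.get_obs();print(yaw(o))
for y in (9.2,189.2): print(rel(o,(.470,-.2015,.2),down(y)))
E
```

```text
(np.float64(-154.8605278865775), [[-0.905, 0.0, 0.425], [-0.425, 0.0, -0.905], [-0.0, -1.0, 0.0]])
([-339.9, 31.3, -242.9], [-0.0, -164.06, 0.0])
([-339.9, 31.3, -242.9], [-0.0, 15.94, -0.0])
```

arm_command:
  steps:
    - [[-0.34,0.031,-0.243],[0,15.9,0],1]
    - [[-0.34,0.031,-0.243],[0,15.9,0],1]
    - [[-0.34,0.031,-0.243],[0,15.9,0],1]
    - [[-0.34,0.031,-0.243],[0,15.9,0],1]
    - [[-0.34,0.031,-0.243],[0,15.9,0],1]

```text
t: 1.65
tool_pos: [0.3882, -0.3467, 0.2129]
tool_rot: [-0.172, 2.137, -2.138]
contact_force: [0.9, -0.6, 0.3]
opening: 0.0857
```

Run:
```python
from station import ctrl
from h import *
o=ctrl.get_obs();print(o["tool_pos"],o["q"],yaw(o)[0],o["opening"])
print(rel(o,(.470,-.2015,.12),down(189.2)))
```

```text
[ 0.3881691  -0.3466565   0.21286168] [-8.72111917e-01 -1.89083673e-01  1.87384925e+00  1.56988649e-04
  1.45614242e+00  5.37943394e-01] -170.79123709098147 0.08566709711946069
([-104.0, 92.8, -130.2], [-0.03, 0.01, -0.03])
```

arm_command:
  steps:
    - [[-0.104,0.03,-0.13],[0,0,0],1]
    - [[-0.104,0.06,-0.13],[0,0,0],1]
    - [[-0.104,0.093,-0.13],[0,0,0],1]
    - [[-0.104,0.093,-0.13],[0,0,0],1]
    - [[-0.104,0.093,-0.13],[0,0,0],1]

```text
t: 2.15
tool_pos: [0.4682, -0.1966, 0.1145]
tool_rot: [-0.184, 2.144, -2.132]
contact_force: [0.1, 0.9, -1.2]
opening: 0.0853
```

Run:
```python
from station import ctrl
from h import *
o=ctrl.get_obs();print(o["tool_pos"],o["q"],yaw(o)[0],o["opening"])
w=ctrl.get_image("wrist");t=ctrl.get_image("top");cv2.imwrite("pics/w1.png",w["img"][:,:,::-1])
b=blob(w,(3,130,60),(16,255,255),(0,420,0,560));print(b)
print(proj(w,(.470,-.2015,.07)),proj(w,(.470,-.2015,.024)), proj(w,o["tool_pos"]))
print(rel(o,(.470,-.2015,.035),down(189.2)))
```

```text
[ 0.46824779 -0.19664924  0.11454261] [-5.44774328e-01 -1.21561369e-01  1.98436104e+00  1.02332349e-03
  1.28756632e+00  8.60123715e-01] -170.51024729683266 0.08531258612909191
[(1520, [224.4, 292.5], [275, 197, 37, 54])]
[230.57284016 289.86867051] [205.1085905  288.74072088] [270.48594394 280.09117602]
([-1.4, 79.5, 5.6], [0.37, 0.29, 0.35])
```

View pics/w1.png

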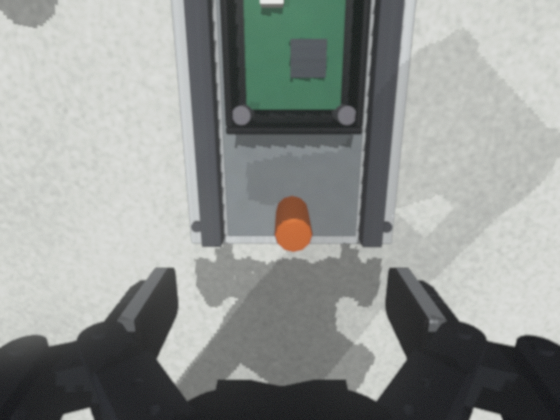

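The wrist view shows the knob top at about (294,233), between the open fingers. I'll refine its position and the rail heading.

Run:
```python
from station import ctrl
from h import *
w=ctrl.get_image("wrist");o=ctrl.get_obs()
k=atz(w,(233,294),.07);print("knob",k)
# rail inner edges, z .028
for a,b in (((240,221),(10,213)),((240,362),(10,375))):
    A=atz(w,a,.028);B=atz(w,b,.028);print(A,B,np.degrees(np.arctan2(*(B-A)[1::-1])))
print(o["tool_pos"],rel(o,(k[0],k[1],.036),down(189.2)))
```

```text
knob [ 0.46895334 -0.20915716  0.07      ]
[ 0.4387231  -0.16353337  0.028     ] [ 0.5829645  -0.14267756  0.028     ] 8.227357480521226
[ 0.45475683 -0.26185625  0.028     ] [ 0.59823825 -0.23618808  0.028     ] 10.142661169627182
[ 0.4704626  -0.20226202  0.12060909] ([2.7, 84.6, 6.4], [-0.09, 0.03, -0.06])
```

Run:
```python
from station import ctrl
from h import *
w=ctrl.get_image("wrist");o=ctrl.get_obs()
b=blob(w,(3,130,60),(16,255,255),(0,420,0,560));print(b)
x,y,ww,hh=b[0][2]
k=atz(w,(y+hh-ww/2,x+ww/2),.07);print("knob",k, y+hh-ww/2,x+ww/2)
print(o["tool_pos"],rel(o,(k[0],k[1],.036),down(189.2)))
cv2.imwrite("pics/w2.png",w["img"][:,:,::-1])
```

```text
[(1414, [223.2, 281.6], [264, 197, 36, 52])]
knob [ 0.46920248 -0.20352892  0.07      ] 231.0 282.0
[ 0.47074064 -0.20297293  0.12137671] ([1.8, 85.4, 0.1], [-0.15, -0.03, -0.13])
```

View pics/w2.png

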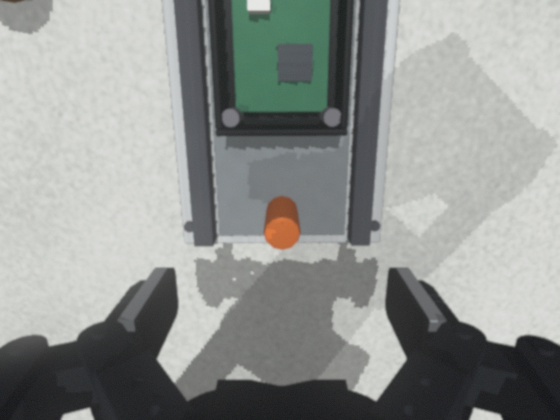

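The knob at (282,231) is centred between the jaws. I'll descend and grip it.

arm_command:
  steps:
    - [[0.001,0.045,0],[0,0,0],1]
    - [[0.001,0.085,0],[0,0,0],1]
    - [[0.001,0.085,0],[0,0,0],1]
    - [[0.001,0.085,0],[0,0,0],0]
    - [[0.001,0.085,0],[0,0,0],0]
  force: 40

```text
t: 2.85
tool_pos: [0.4719, -0.2051, 0.0396]
tool_rot: [-0.163, 2.13, -2.141]
contact_force: [-0.5, -0.5, 0.6]
opening: 0.0594
```

arm_command:
  steps:
    - [[0,0,0],[0,0,0],0]
    - [[0,0,0],[0,0,0],0]
    - [[0,0,0],[0,0,0],0]
    - [[0,0,0],[0,0,0],0]

```text
t: 3.25
tool_pos: [0.4731, -0.2022, 0.0424]
tool_rot: [-0.16, 2.137, -2.134]
contact_force: [-3.3, 14.1, 15.0]
opening: 0.021
```

Run:
```python
from station import ctrl
from h import *
o=ctrl.get_obs();print(o["tool_pos"],o["q"],yaw(o)[0],o["opening"],o["contact_force"])
print(rel(o,(o["tool_pos"]+.09*np.array([np.cos(np.radians(9.3)),np.sin(np.radians(9.3)),0])),down(189.2)))
```

```text
[ 0.47307463 -0.20222677  0.04236818] [-0.55216577 -0.01521001  2.01844888  0.00699049  1.13234377  0.85778417] -170.95334829991447 0.021046396300063254 [-3.34563183 14.14843599 14.96241519]
([-90.0, 0.8, -0.4], [0.05, -0.15, -0.5])
```

Gripped, with a 21 mm opening. I'll push along the rails next.

arm_command:
  steps:
    - [[-0.015,0,0],[0,0,0],0]
    - [[-0.032,0,0],[0,0,0],0]
    - [[-0.049,0,0],[0,0,0],0]
    - [[-0.066,0,0],[0,0,0],0]
    - [[-0.08,0,0],[0,0,0],0]

```text
t: 3.75
tool_pos: [0.5518, -0.1889, 0.0425]
tool_rot: [-0.162, 2.14, -2.133]
contact_force: [-3.2, 1.3, -4.2]
opening: 0.0206
```

Run:
```python
from station import ctrl
from h import *
o=ctrl.get_obs();print(o["tool_pos"],yaw(o)[0],o["opening"],o["contact_force"])
r=R.from_rotvec(o["tool_rot"]);print("force tool",r.inv().apply(o["contact_force"]))
u=np.array([np.cos(np.radians(9.3)),np.sin(np.radians(9.3))]);print("moved",(o["tool_pos"][:2]-[.4731,-.2022])@u)
```

```text
[ 0.55175565 -0.18888764  0.04251451] -170.94760864765433 0.020553685813908415 [-3.19898332  1.27845912 -4.21708413]
force tool [ 2.98521018  4.2022921  -1.75528116]
moved 0.07977310221251928
```

Forces are low, so I'll continue to the stop in small increments.

arm_command:
  steps:
    - [[-0.008,0,0],[0,0,0],0]
    - [[-0.012,0,0],[0,0,0],0]
    - [[-0.015,0,0],[0,0,0],0]
    - [[-0.015,0,0],[0,0,0],0]

```text
t: 4.15
tool_pos: [0.5651, -0.1866, 0.0425]
tool_rot: [-0.167, 2.142, -2.134]
contact_force: [-6.5, -0.3, 0.4]
opening: 0.0207
```

arm_command:
  steps:
    - [[-0.004,0,0],[0,0,0],0]
    - [[-0.008,0,0],[0,0,0],0]
    - [[-0.008,0,0],[0,0,0],0]

```text
t: 4.45
tool_pos: [0.5658, -0.1864, 0.0421]
tool_rot: [-0.19, 2.151, -2.141]
contact_force: [-28.2, -2.7, 14.1]
opening: 0.0206
```

It stopped hard with 28 N along the rail after 94 mm of travel, so the shuttle is home. I'll open the gripper and rise.

arm_command:
  steps:
    - [[0,0,0],[0,0,0],1]
    - [[0,0,0],[0,0,0],1]
    - [[0,0,0],[0,0,0],1]
    - [[0,0,0],[0,0,0],1]
    - [[0,0,0],[0,0,0],1]

```text
t: 4.95
tool_pos: [0.5664, -0.1864, 0.0424]
tool_rot: [-0.189, 2.15, -2.141]
contact_force: [-0.6, -0.1, 0.2]
opening: 0.0854
```

arm_command:
  steps:
    - [[0,-0.04,0],[0,0,0],1]
    - [[0,-0.08,0],[0,0,0],1]
    - [[0,-0.12,0],[0,0,0],1]
    - [[0,-0.16,0],[0,0,0],1]
    - [[0,-0.16,0],[0,0,0],1]

```text
t: 5.45
tool_pos: [0.5729, -0.1884, 0.2109]
tool_rot: [-0.176, 2.137, -2.143]
contact_force: [-0.3, -0.4, 0.8]
opening: 0.0856
```

Run:
```python
from station import ctrl
from h import *
np.set_printoptions(precision=4,suppress=True)
t=ctrl.get_image("top");w=ctrl.get_image("wrist");o=ctrl.get_obs()
crop(t,"pics/t3.png",110,240,170,400,3)
cv2.imwrite("pics/w3.png",w["img"][:,:,::-1])
print(o["tool_pos"],o["q"],o["contact_force"],yaw(o)[0],o["opening"])
print(rel(o,(.580,.184,.23),down(189.2)))
```

```text
[ 0.5699 -0.1871  0.2041] [-0.4392  0.0201  1.6921 -0.0044  1.4419  0.9721] [-0.4956  0.9327 -0.7729] -170.8247488695117 0.08544565558647925
([-68.8, -25.5, -364.8], [0.2, -0.03, 0.73])
```

View pics/t3.png

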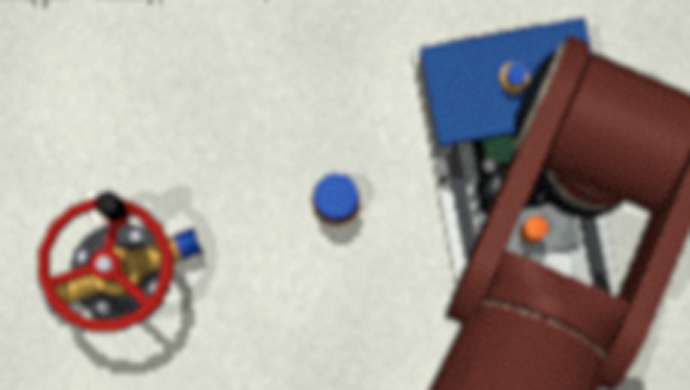

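View pics/w3.png

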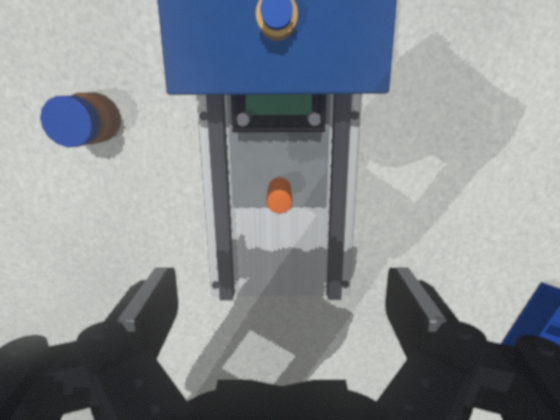

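The top view shows the knob moved forward to about (347,186) and the housing is under the hood. Both views agree that the shuttle is home. Now to the wheel.

arm_command:
  steps:
    - [[-0.01,-0.025,-0.05],[0,0,0],1]
    - [[-0.02,-0.025,-0.1],[0,0,0],1]
    - [[-0.03,-0.025,-0.15],[0,0,0],1]
    - [[-0.04,-0.025,-0.2],[0,0,0],1]
    - [[-0.05,-0.025,-0.25],[0,0,0],1]

```text
t: 6.05
tool_pos: [0.5781, 0.059, 0.2268]
tool_rot: [-0.19, 2.149, -2.143]
contact_force: [0.7, -0.0, 0.5]
opening: 0.0855
```

Run:
```python
from station import ctrl
from h import *
o=ctrl.get_obs();print(o["tool_pos"],o["q"])
print(rel(o,(.580,.184,.225),down(189.2)))
```

```text
[0.57810951 0.0590103  0.22683009] [-2.68077671e-02 -3.71642125e-02  1.71081551e+00  1.02369691e-03
  1.48471370e+00  1.38400254e+00]
([-21.8, 2.0, -123.1], [0.24, -0.04, 0.93])
```

arm_command:
  steps:
    - [[-0.015,0,-0.05],[0,0,0],1]
    - [[-0.022,0.002,-0.1],[0,0,0.5],1]
    - [[-0.022,0.002,-0.123],[0,0,0.9],1]
    - [[-0.022,0.002,-0.123],[0,0,0.9],1]
    - [[-0.022,0.002,-0.123],[0,0,0.9],1]

```text
t: 6.55
tool_pos: [0.5793, 0.1841, 0.2228]
tool_rot: [-0.177, 2.143, -2.136]
contact_force: [0.2, 0.1, -0.4]
opening: 0.0854
```

arm_command:
  steps:
    - [[0,0,0],[0,0,0],1]
    - [[0,0,0],[0,0,0],1]

```text
t: 6.75
tool_pos: [0.5791, 0.1827, 0.2218]
tool_rot: [-0.177, 2.144, -2.138]
contact_force: [-0.4, -1.2, -0.5]
opening: 0.0856
```

Run:
```python
from station import ctrl
from h import *
np.set_printoptions(precision=4,suppress=True)
w=ctrl.get_image("wrist");o=ctrl.get_obs()
print(o["tool_pos"],o["q"],yaw(o))
cv2.imwrite("pics/w4.png",w["img"][:,:,::-1])
print("proj handle",proj(w,(.580,.184,.163)),"wheel",proj(w,(.534,.1945,.111)))
```

```text
[0.5793 0.1828 0.2222] [0.1816 0.0201 1.6617 0.0034 1.4648 1.5927] (np.float64(-170.86768580568096), [[-0.987, -0.005, 0.159], [-0.159, 0.002, -0.987], [0.005, -1.0, -0.003]])
proj handle [221.3532 278.7996] wheel [250.5897 256.76  ]
```

View pics/w4.png

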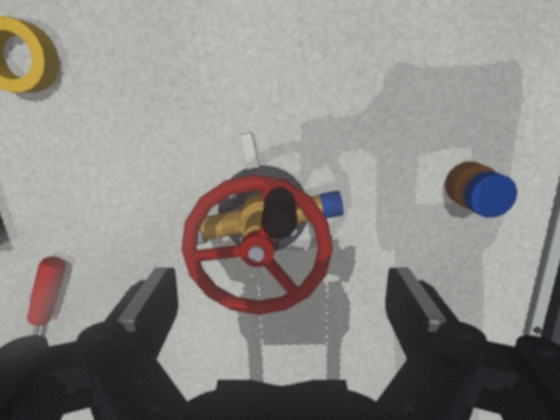

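The wrist view shows the handle top at about (280,221), against a prediction of (279,221). The hub is at (257,254), and the white mark at (250,150) confirms valve x is about 17°. I'll refine the wheel centre with an ellipse fit to the rim.

Run:
```python
from station import ctrl
from h import *
np.set_printoptions(precision=4,suppress=True)
w=ctrl.get_image("wrist");t=ctrl.get_image("top");o=ctrl.get_obs()
def rim(p,roi,z):
    hsv=cv2.cvtColor(p["img"],cv2.COLOR_RGB2HSV);m=cv2.inRange(hsv,(0,140,50),(7,255,255))|cv2.inRange(hsv,(172,140,50),(180,255,255))
    k=np.zeros_like(m);r0,r1,c0,c1=roi;k[r0:r1,c0:c1]=m[r0:r1,c0:c1]
    cs,_=cv2.findContours(k,cv2.RETR_EXTERNAL,cv2.CHAIN_APPROX_NONE);c=max(cs,key=cv2.contourArea)
    P=np.array([atz(p,(q[0][1],q[0][0]),z)[:2] for q in cv2.convexHull(c)])
    A=np.c_[2*P,np.ones(len(P))];s=np.linalg.lstsq(A,(P**2).sum(1),rcond=None)[0]
    print("circle",s[:2],np.sqrt(s[2]+s[:2]@s[:2]))
for z in (.100,.104): rim(w,(150,330,170,345),z); rim(t,(160,240,170,250),z)
print("hub",atz(w,(254,257),.111),"handle",atz(w,(221,280),.163))
A=atz(w,(134,248),.002);print("mark",A)
for z in (.135,): print(rel(o,(.580,.184,.121),down(189.2)))
crop(w,"pics/w5.png",120,320,170,350,3)
```

```text
circle [0.531  0.1947] 0.05887262249015072
circle [0.5003 0.2264] 0.06916167818353204
circle [0.5329 0.1947] 0.05798249170025264
circle [0.5001 0.2257] 0.06895711913965052
hub [0.5312 0.194  0.111 ] handle [0.5804 0.1834 0.163 ]
mark [0.6072 0.2211 0.002 ]
([-1.1, 101.7, -0.4], [0.19, -0.05, 0.24])
```

View pics/w5.png

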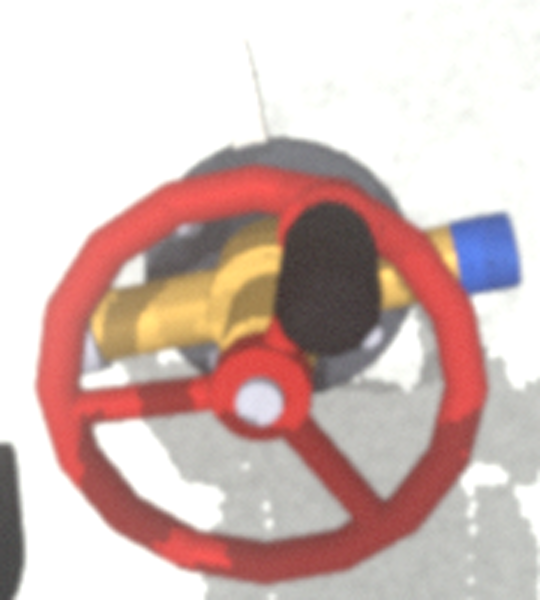

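arm_command:
  steps:
    - [[-0.001,0.04,0],[0,0,0],1]
    - [[-0.001,0.075,0],[0,0,0],1]
    - [[-0.001,0.099,0],[0,0,0],1]
    - [[-0.001,0.099,0],[0,0,0],1]
    - [[-0.001,0.099,0],[0,0,0],1]

```text
t: 7.4
tool_pos: [0.5802, 0.1832, 0.1241]
tool_rot: [-0.175, 2.144, -2.137]
contact_force: [-0.7, 0.6, 0.5]
opening: 0.0854
```

arm_command:
  steps:
    - [[0,0,0],[0,0,0],0]
    - [[0,0,0],[0,0,0],0]
    - [[0,0,0],[0,0,0],0]
    - [[0,0,0],[0,0,0],0]
    - [[0,0,0],[0,0,0],0]
  force: 40

```text
t: 7.9
tool_pos: [0.5805, 0.1835, 0.1252]
tool_rot: [-0.174, 2.144, -2.136]
contact_force: [-0.9, -0.3, 3.3]
opening: 0.0219
```

```bash
cat >> h.py <<'E'
C=np.array([.5325,.1945])
def arc(o,angs,r=.048,c=C,z=None,yw=189.2):
    a0=np.degrees(np.arctan2(*(o["tool_pos"][:2]-c)[::-1]))
    out=[]
    for a in angs:
        A=np.radians(a);p=[c[0]+r*np.cos(A),c[1]+r*np.sin(A),z if z else o["tool_pos"][2]]
        out.append([x for x in rel(o,p,down(yw))])
    return a0,out
def st(o):
    d=o["tool_pos"][:2]-C;f=o["contact_force"];r=np.linalg.norm(d);e=d/r;tn=np.array([-e[1],e[0]])
    print("t%.2f"%o["t"],o["tool_pos"].round(4),"ang %.1f r %.4f"%(np.degrees(np.arctan2(d[1],d[0])),r),"F rad %.1f tan(ccw) %.1f z %.1f"%(f[:2]@e,f[:2]@tn,f[2]),"open %.4f"%o["opening"],"yaw %.1f"%yaw(o)[0],"q6 %.2f"%o["q"][5])
E
python3 - <<'E'
from station import ctrl
from h import *
o=ctrl.get_obs();st(o)
for l in arc(o,[-13-15*i for i in range(1,6)],z=.122)[1]: print(l)
E
```

```text
t7.90 [0.5805 0.1835 0.1252] ang -12.9 r 0.0493 F rad -0.8 tan(ccw) -0.4 z 3.3 open 0.0219 yaw -170.9 q6 1.59
[[7.4, 3.1, 10.5], [0.22, -0.08, 0.18]]
[[16.2, 3.1, 19.4], [0.22, -0.08, 0.18]]
[[27.0, 3.1, 25.7], [0.22, -0.08, 0.18]]
[[39.1, 3.2, 29.1], [0.22, -0.08, 0.18]]
[[51.6, 3.2, 29.1], [0.22, -0.08, 0.18]]
```

The handle is gripped with a 22 mm opening. I'll turn clockwise.

arm_command:
  steps:
    - [[0.0075,0,0.0105],[0,0,0],0]
    - [[0.016,0,0.0195],[0,0,0],0]
    - [[0.027,0,0.0255],[0,0,0],0]
    - [[0.039,0,0.029],[0,0,0],0]
    - [[0.0515,0,0.029],[0,0,0],0]

```text
t: 8.4
tool_pos: [0.5336, 0.1477, 0.1252]
tool_rot: [-0.172, 2.148, -2.132]
contact_force: [4.3, 10.9, -1.4]
opening: 0.0216
```

Run:
```python
from station import ctrl
from h import *
o=ctrl.get_obs();st(o)
for l in arc(o,[-88-18*i for i in range(1,6)],z=.124)[1]: print(l)
```

```text
t8.40 [0.5336 0.1477 0.1252] ang -88.7 r 0.0468 F rad -10.8 tan(ccw) 4.5 z -1.4 open 0.0216 yaw -170.9 q6 1.54
[[14.0, 1.3, -2.9], [0.43, -0.12, 0.08]]
[[26.5, 1.3, -11.3], [0.43, -0.12, 0.08]]
[[35.7, 1.4, -23.2], [0.43, -0.12, 0.08]]
[[40.8, 1.6, -37.3], [0.43, -0.12, 0.08]]
[[41.3, 1.7, -52.3], [0.43, -0.12, 0.08]]
```

```bash
sed -i 's/^C=.*/C=np.array([.5335,.1955])/' h.py
python3 - <<'E'
from station import ctrl
from h import *
o=ctrl.get_obs();st(o)
for l in arc(o,[-89-18*i for i in range(1,6)],c=C,z=.124)[1]: print(l)
E
```

```text
t8.40 [0.5336 0.1477 0.1252] ang -89.9 r 0.0478 F rad -10.9 tan(ccw) 4.3 z -1.4 open 0.0216 yaw -170.9 q6 1.54
[[13.6, 1.3, -4.1], [0.43, -0.12, 0.08]]
[[25.9, 1.3, -12.7], [0.43, -0.12, 0.08]]
[[34.9, 1.5, -24.7], [0.43, -0.12, 0.08]]
[[39.8, 1.6, -38.9], [0.43, -0.12, 0.08]]
[[40.1, 1.7, -54.0], [0.43, -0.12, 0.08]]
```

arm_command:
  steps:
    - [[0.0135,0,-0.004],[0,0,0],0]
    - [[0.026,0,-0.0125],[0,0,0],0]
    - [[0.035,0,-0.0245],[0,0,0],0]
    - [[0.04,0,-0.039],[0,0,0],0]
    - [[0.04,0,-0.054],[0,0,0],0]

```text
t: 8.9
tool_pos: [0.486, 0.1934, 0.1253]
tool_rot: [-0.167, 2.142, -2.134]
contact_force: [10.8, -2.5, -8.6]
opening: 0.0219
```

Run:
```python
from station import ctrl
from h import *
o=ctrl.get_obs();st(o)
a=arc(o,[0])[0]
for l in arc(o,[a-17*i for i in range(1,6)],z=.124)[1]: print(l)
```

```text
t8.90 [0.486  0.1934 0.1253] ang -177.5 r 0.0476 F rad -10.7 tan(ccw) 2.9 z -8.6 open 0.0219 yaw -170.9 q6 1.65
[[-3.3, 1.3, -13.7], [0.21, -0.13, -0.15]]
[[-10.8, 1.4, -25.8], [0.21, -0.13, -0.15]]
[[-21.5, 1.4, -35.1], [0.21, -0.13, -0.15]]
[[-34.5, 1.5, -40.8], [0.21, -0.13, -0.15]]
[[-48.6, 1.5, -42.5], [0.21, -0.13, -0.15]]
```

arm_command:
  steps:
    - [[-0.0035,0,-0.0135],[0,0,0],0]
    - [[-0.011,0,-0.0255],[0,0,0],0]
    - [[-0.0215,0,-0.035],[0,0,0],0]
    - [[-0.0345,0,-0.0405],[0,0,0],0]
    - [[-0.0485,0,-0.042],[0,0,0],0]

```text
t: 9.4
tool_pos: [0.5255, 0.2432, 0.1252]
tool_rot: [-0.173, 2.144, -2.135]
contact_force: [-4.7, -0.2, 3.3]
opening: 0.0219
```

Run:
```python
from station import ctrl
from h import *
o=ctrl.get_obs();st(o)
a=arc(o,[0])[0]
for l in arc(o,[a-10*i for i in range(1,6)],z=.124)[1]: print(l)
```

```text
t9.40 [0.5255 0.2432 0.1252] ang 99.5 r 0.0484 F rad 0.6 tan(ccw) 4.7 z 3.3 open 0.0219 yaw -170.9 q6 1.71
[[-8.3, 1.1, 1.1], [0.26, -0.09, 0.13]]
[[-16.4, 1.1, 3.2], [0.26, -0.09, 0.13]]
[[-24.1, 1.1, 6.6], [0.26, -0.09, 0.13]]
[[-30.9, 1.1, 11.4], [0.26, -0.09, 0.13]]
[[-36.9, 1.0, 17.3], [0.26, -0.09, 0.13]]
```

arm_command:
  steps:
    - [[-0.0085,0,0.001],[0,0,0],0]
    - [[-0.0165,0,0.003],[0,0,0],0]
    - [[-0.024,0,0.0065],[0,0,0],0]
    - [[-0.031,0,0.0115],[0,0,0],0]
    - [[-0.037,0,0.0175],[0,0,0],0]

```text
t: 9.9
tool_pos: [0.5657, 0.2322, 0.1252]
tool_rot: [-0.172, 2.145, -2.133]
contact_force: [-1.0, 4.1, 1.4]
opening: 0.0217
```

Run:
```python
from station import ctrl
from h import *
o=ctrl.get_obs();st(o)
a=arc(o,[0])[0]
for l in arc(o,[a-7*i for i in range(1,6)],z=.124)[1]: print(l)
```

```text
t9.90 [0.5657 0.2322 0.1252] ang 48.8 r 0.0488 F rad 2.4 tan(ccw) 3.5 z 1.4 open 0.0217 yaw -170.9 q6 1.68
[[-2.9, 1.2, 5.2], [0.34, -0.09, 0.04]]
[[-5.7, 1.1, 10.3], [0.34, -0.09, 0.04]]
[[-7.9, 1.1, 15.8], [0.34, -0.09, 0.04]]
[[-9.5, 1.1, 21.4], [0.34, -0.09, 0.04]]
[[-10.3, 1.0, 27.2], [0.34, -0.09, 0.04]]
```

arm_command:
  steps:
    - [[-0.003,0,0.005],[0,0,0],0]
    - [[-0.0055,0,0.0105],[0,0,0],0]
    - [[-0.008,0,0.016],[0,0,0],0]
    - [[-0.0095,0,0.0215],[0,0,0],0]
    - [[-0.0105,0,0.027],[0,0,0],0]

```text
t: 10.4
tool_pos: [0.5793, 0.2119, 0.1252]
tool_rot: [-0.172, 2.161, -2.12]
contact_force: [-5.0, 30.5, -0.1]
opening: 0.0214
```

Run:
```python
from station import ctrl
from h import *
o=ctrl.get_obs();st(o)
a=arc(o,[0])[0]
for l in arc(o,[a-5*i for i in range(1,4)],z=.124)[1]: print(l)
```

```text
t10.40 [0.5793 0.2119 0.1252] ang 19.7 r 0.0487 F rad 5.5 tan(ccw) 30.4 z -0.1 open 0.0214 yaw -171.0 q6 1.63
[[0.1, 1.1, 4.3], [1.1, -0.17, 0.05]]
[[-0.2, 1.1, 8.5], [1.1, -0.17, 0.05]]
[[-0.0, 1.0, 12.7], [1.1, -0.17, 0.05]]
```

The stop is reached at about 19.7°, with 30 N tangential. I'll hold firmly against it briefly.

arm_command:
  steps:
    - [[0,0,0.005],[0,0,0],0]
    - [[0,0,0.006],[0,0,0],0]
    - [[0,0,0.006],[0,0,0],0]

```text
t: 10.7
tool_pos: [0.5792, 0.2121, 0.1253]
tool_rot: [-0.172, 2.174, -2.105]
contact_force: [-0.2, 25.3, -1.9]
opening: 0.0216
```

Run:
```python
from station import ctrl
from h import *
o=ctrl.get_obs();st(o)
```

```text
t10.70 [0.5792 0.2121 0.1253] ang 19.9 r 0.0486 F rad 8.4 tan(ccw) 23.9 z -1.9 open 0.0216 yaw -170.9 q6 1.62
```

arm_command:
  steps:
    - [[0,0,0.0],[0,0,0],0]
    - [[0,0,0.0],[0,0,0],0]
    - [[0,0,0.0],[0,0,0],0]

```text
t: 11.0
tool_pos: [0.5791, 0.2125, 0.1252]
tool_rot: [-0.172, 2.175, -2.104]
contact_force: [0.5, 7.7, 0.2]
opening: 0.022
```

Run:
```python
from station import ctrl
from h import *
o=ctrl.get_obs();st(o)
w=ctrl.get_image("wrist");cv2.imwrite("pics/w6.png",w["img"][:,:,::-1])
o=ctrl.get_obs();st(o)
a=arc(o,[0])[0]
for l in arc(o,[a+10,a+26,a+42,a+58,a+74],z=.124)[1]: print(l)
```

```text
t11.00 [0.5791 0.2125 0.1252] ang 20.5 r 0.0487 F rad 3.2 tan(ccw) 7.1 z 0.2 open 0.0220 yaw -170.9 q6 1.62
t11.05 [0.5791 0.2125 0.1252] ang 20.5 r 0.0487 F rad 2.6 tan(ccw) 8.7 z -0.5 open 0.0220 yaw -170.9 q6 1.62
[[3.1, 1.5, -7.8], [1.91, -0.11, -0.05]]
[[9.6, 1.9, -19.5], [1.91, -0.11, -0.05]]
[[19.1, 2.2, -28.8], [1.91, -0.11, -0.05]]
[[30.9, 2.4, -35.2], [1.91, -0.11, -0.05]]
[[43.9, 2.5, -38.2], [1.91, -0.11, -0.05]]
```

View pics/w6.png

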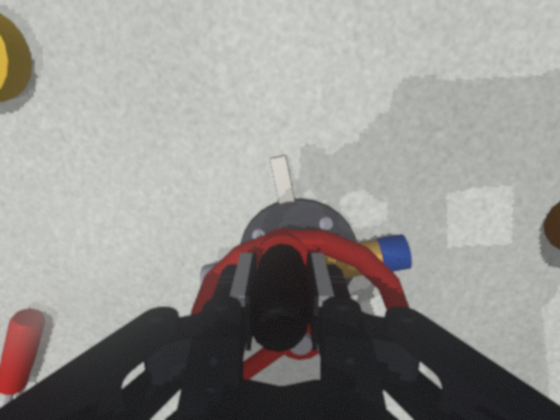

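The picture shows the handle directly over the white mark at (283,180). The valve is closed, with a TCP reference of about 20° at (.579,.212). I'll open it counter-clockwise by 720°.

arm_command:
  steps:
    - [[0.003,0,-0.008],[1,0,0],0]
    - [[0.0095,0,-0.0195],[1.9,0,0],0]
    - [[0.019,0,-0.029],[1.9,0,0],0]
    - [[0.031,0,-0.035],[1.9,0,0],0]
    - [[0.044,0,-0.038],[1.9,0,0],0]

```text
t: 11.55
tool_pos: [0.5295, 0.2437, 0.1253]
tool_rot: [-0.168, 2.14, -2.137]
contact_force: [3.2, 3.9, -5.5]
opening: 0.0215
```

```bash
cat > n.py <<'E'
import sys
from station import ctrl
from h import *
o=ctrl.get_obs();st(o)
a=arc(o,[0])[0];s=float(sys.argv[1])
for l in arc(o,[a+s*i for i in range(1,6)],z=.125)[1]: print(l)
E
python3 n.py 18
```

```text
t11.55 [0.5295 0.2437 0.1253] ang 94.7 r 0.0483 F rad 3.6 tan(ccw) -3.5 z -5.5 open 0.0215 yaw -170.9 q6 1.72
[[15.0, 0.2, 1.6], [0.09, -0.14, -0.1]]
[[28.8, 0.2, 7.4], [0.09, -0.14, -0.1]]
[[40.2, 0.2, 17.1], [0.09, -0.14, -0.1]]
[[48.0, 0.1, 30.0], [0.09, -0.14, -0.1]]
[[51.5, 0.1, 44.6], [0.09, -0.14, -0.1]]
```

arm_command:
  steps:
    - [[0.015,0,0.0015],[0,0,0],0]
    - [[0.029,0,0.0075],[0,0,0],0]
    - [[0.04,0,0.017],[0,0,0],0]
    - [[0.048,0,0.03],[0,0,0],0]
    - [[0.0515,0,0.0445],[0,0,0],0]

```text
t: 12.05
tool_pos: [0.4862, 0.1908, 0.1253]
tool_rot: [-0.164, 2.139, -2.135]
contact_force: [9.5, 4.8, -6.6]
opening: 0.022
```

```bash
python3 n.py 18
```

```text
t12.05 [0.4862 0.1908 0.1253] ang -174.3 r 0.0475 F rad -10.0 tan(ccw) -3.8 z -6.6 open 0.0220 yaw -170.9 q6 1.64
[[-1.0, 0.2, 14.9], [0.09, -0.15, -0.27]]
[[-7.0, 0.3, 28.7], [0.09, -0.15, -0.27]]
[[-17.0, 0.3, 39.9], [0.09, -0.15, -0.27]]
[[-30.0, 0.3, 47.5], [0.09, -0.15, -0.27]]
[[-44.7, 0.4, 50.7], [0.09, -0.15, -0.27]]
```

arm_command:
  steps:
    - [[-0.001,0,0.015],[0,0,0],0]
    - [[-0.007,0,0.0285],[0,0,0],0]
    - [[-0.017,0,0.04],[0,0,0],0]
    - [[-0.03,0,0.0475],[0,0,0],0]
    - [[-0.0445,0,0.0505],[0,0,0],0]

```text
t: 12.55
tool_pos: [0.5371, 0.1478, 0.1251]
tool_rot: [-0.167, 2.145, -2.134]
contact_force: [-5.0, 9.4, 3.4]
opening: 0.0217
```

```bash
python3 n.py 18
```

```text
t12.55 [0.5371 0.1478 0.1251] ang -85.7 r 0.0478 F rad -9.7 tan(ccw) -4.3 z 3.4 open 0.0217 yaw -171.0 q6 1.55
[[-15.0, 0.1, -0.9], [0.28, -0.23, -0.06]]
[[-28.8, 0.2, -6.7], [0.28, -0.23, -0.06]]
[[-40.3, 0.2, -16.4], [0.28, -0.23, -0.06]]
[[-48.2, 0.3, -29.2], [0.28, -0.23, -0.06]]
[[-51.7, 0.4, -43.8], [0.28, -0.23, -0.06]]
```

arm_command:
  steps:
    - [[-0.015,0,-0.001],[0,0,0],0]
    - [[-0.029,0,-0.0065],[0,0,0],0]
    - [[-0.0405,0,-0.0165],[0,0,0],0]
    - [[-0.048,0,-0.029],[0,0,0],0]
    - [[-0.0515,0,-0.044],[0,0,0],0]

```text
t: 13.05
tool_pos: [0.5822, 0.1978, 0.1252]
tool_rot: [-0.164, 2.142, -2.138]
contact_force: [0.3, -3.4, -0.2]
opening: 0.0223
```

```bash
python3 n.py 18
```

```text
t13.05 [0.5822 0.1978 0.1252] ang 2.7 r 0.0487 F rad 0.2 tan(ccw) -3.4 z -0.2 open 0.0223 yaw -171.1 q6 1.62
[[1.4, 0.2, -15.1], [0.09, -0.32, -0.1]]
[[6.8, 0.3, -29.1], [0.09, -0.32, -0.1]]
[[16.2, 0.3, -40.8], [0.09, -0.32, -0.1]]
[[28.7, 0.2, -49.1], [0.09, -0.32, -0.1]]
[[43.2, 0.2, -53.0], [0.09, -0.32, -0.1]]
```

At 2.7°, it is 343° open. I'll start the second turn.

arm_command:
  steps:
    - [[0.0015,0,-0.015],[0,0,0],0]
    - [[0.007,0,-0.029],[0,0,0],0]
    - [[0.016,0,-0.041],[0,0,0],0]
    - [[0.0285,0,-0.049],[0,0,0],0]
    - [[0.043,0,-0.053],[0,0,0],0]

```text
t: 13.55
tool_pos: [0.5309, 0.244, 0.1252]
tool_rot: [-0.164, 2.14, -2.138]
contact_force: [3.6, -4.7, -0.2]
opening: 0.0219
```

```bash
python3 n.py 18
```

```text
t13.55 [0.5309 0.244  0.1252] ang 93.1 r 0.0486 F rad -4.9 tan(ccw) -3.3 z -0.2 open 0.0219 yaw -171.1 q6 1.72
[[15.1, 0.2, 1.4], [0.06, -0.28, -0.16]]
[[29.1, 0.1, 6.9], [0.06, -0.28, -0.16]]
[[40.7, 0.1, 16.4], [0.06, -0.28, -0.16]]
[[48.8, 0.1, 29.0], [0.06, -0.28, -0.16]]
[[52.7, 0.0, 43.5], [0.06, -0.28, -0.16]]
```

arm_command:
  steps:
    - [[0.015,0,0.0015],[0,0,0],0]
    - [[0.029,0,0.007],[0,0,0],0]
    - [[0.0405,0,0.0165],[0,0,0],0]
    - [[0.0485,0,0.029],[0,0,0],0]
    - [[0.052,0,0.0435],[0,0,0],0]

```text
t: 14.05
tool_pos: [0.486, 0.1939, 0.1253]
tool_rot: [-0.16, 2.141, -2.133]
contact_force: [8.9, 4.9, -5.3]
opening: 0.0217
```

```bash
python3 n.py 18
```

```text
t14.05 [0.486  0.1939 0.1253] ang -178.1 r 0.0475 F rad -9.1 tan(ccw) -4.6 z -5.3 open 0.0217 yaw -171.0 q6 1.65
[[0.0, 0.2, 14.9], [0.2, -0.25, -0.39]]
[[-5.1, 0.2, 29.1], [0.2, -0.25, -0.39]]
[[-14.3, 0.2, 40.9], [0.2, -0.25, -0.39]]
[[-26.8, 0.3, 49.3], [0.2, -0.25, -0.39]]
[[-41.2, 0.4, 53.5], [0.2, -0.25, -0.39]]
```

arm_command:
  steps:
    - [[0,0,0.015],[0,0,0],0]
    - [[-0.005,0,0.029],[0,0,0],0]
    - [[-0.0145,0,0.041],[0,0,0],0]
    - [[-0.027,0,0.0495],[0,0,0],0]
    - [[-0.041,0,0.053],[0,0,0],0]

```text
t: 14.55
tool_pos: [0.5333, 0.148, 0.1252]
tool_rot: [-0.165, 2.143, -2.134]
contact_force: [-3.2, 1.3, 3.1]
opening: 0.0215
```

```bash
python3 n.py 15
```

```text
t14.55 [0.5333 0.148  0.1252] ang -90.2 r 0.0475 F rad -1.3 tan(ccw) -3.2 z 3.1 open 0.0215 yaw -171.0 q6 1.55
[[-12.5, 0.2, 0.8], [0.24, -0.25, -0.17]]
[[-24.6, 0.2, -2.1], [0.24, -0.25, -0.17]]
[[-35.7, 0.3, -8.0], [0.24, -0.25, -0.17]]
[[-44.8, 0.4, -16.6], [0.24, -0.25, -0.17]]
[[-51.4, 0.4, -27.3], [0.24, -0.25, -0.17]]
```

arm_command:
  steps:
    - [[-0.0125,0,0.001],[0,0,0],0]
    - [[-0.0245,0,-0.002],[0,0,0],0]
    - [[-0.0355,0,-0.008],[0,0,0],0]
    - [[-0.045,0,-0.0165],[0,0,0],0]
    - [[-0.0515,0,-0.027],[0,0,0],0]

```text
t: 15.05
tool_pos: [0.5806, 0.1832, 0.1252]
tool_rot: [-0.165, 2.143, -2.135]
contact_force: [-4.0, -3.9, 2.9]
opening: 0.0217
```

```bash
python3 n.py 7
```

```text
t15.05 [0.5806 0.1832 0.1252] ang -14.6 r 0.0486 F rad -2.9 tan(ccw) -4.8 z 2.9 open 0.0217 yaw -171.0 q6 1.60
[[-1.4, 0.2, -5.8], [0.18, -0.25, -0.15]]
[[-2.7, 0.2, -11.5], [0.18, -0.25, -0.15]]
[[-3.4, 0.2, -17.3], [0.18, -0.25, -0.15]]
[[-3.3, 0.3, -23.2], [0.18, -0.25, -0.15]]
[[-2.5, 0.3, -29.0], [0.18, -0.25, -0.15]]
```

Run:
```python
from station import ctrl
from h import *
def g(p,r): 
    x=np.array(p)-.019*R.from_rotvec(r).as_matrix()[:,1]; d=x[:2]-C; return x.round(4),np.degrees(np.arctan2(d[1],d[0])).round(2)
print(g([.5793,.2119,.1252],[-.172,2.161,-2.12]),g([.5792,.2121,.1253],[-.172,2.174,-2.105]),g([.5791,.2125,.1252],[-.172,2.175,-2.104]))
o=ctrl.get_obs();print(g(o["tool_pos"],o["tool_rot"]))
for l in arc(o,[-8,0,8,15,19.5],z=.125)[1]: print(l)
```

```text
(array([0.5794, 0.2115, 0.1442]), np.float64(19.27)) (array([0.5793, 0.2115, 0.1443]), np.float64(19.26)) (array([0.5792, 0.2119, 0.1442]), np.float64(19.72))
(array([0.5805, 0.1832, 0.1442]), np.float64(-14.7))
[[-1.3, 0.2, -5.4], [0.18, -0.25, -0.15]]
[[-2.8, 0.2, -12.0], [0.18, -0.25, -0.15]]
[[-3.4, 0.2, -18.6], [0.18, -0.25, -0.15]]
[[-3.1, 0.3, -24.5], [0.18, -0.25, -0.15]]
[[-2.6, 0.3, -28.2], [0.18, -0.25, -0.15]]
```

Closed reference of the grasp point: about 19.4°. I'll make the final approach to it and hold.

arm_command:
  steps:
    - [[-0.0015,0,-0.0055],[0,0,0],0]
    - [[-0.003,0,-0.012],[0,0,0],0]
    - [[-0.0035,0,-0.0185],[0,0,0],0]
    - [[-0.003,0,-0.0245],[0,0,0],0]
    - [[-0.0025,0,-0.0285],[0,0,0],0]

```text
t: 15.55
tool_pos: [0.5792, 0.2124, 0.1253]
tool_rot: [-0.162, 2.142, -2.134]
contact_force: [4.1, -1.9, -2.3]
opening: 0.022
```

arm_command:
  steps:
    - [[0,0,0],[0,0,0],0]
    - [[0,0,0],[0,0,0],0]
    - [[0,0,0],[0,0,0],0]
    - [[0,0,0],[0,0,0],0]

```text
t: 15.95
tool_pos: [0.579, 0.213, 0.1253]
tool_rot: [-0.162, 2.144, -2.132]
contact_force: [1.8, 2.6, -2.7]
opening: 0.0219
```

Run:
```python
from station import ctrl
from h import *
def g(p,r): 
    x=np.array(p)-.019*R.from_rotvec(r).as_matrix()[:,1]; d=x[:2]-C; return x.round(4),np.degrees(np.arctan2(d[1],d[0])).round(2)
o=ctrl.get_obs();st(o);print(g(o["tool_pos"],o["tool_rot"]),abs(o["dq"]).max())
w=ctrl.get_image("wrist");cv2.imwrite("pics/w7.png",w["img"][:,:,::-1]);t=ctrl.get_image("top");crop(t,"pics/t7.png",110,240,170,400,3)
s=ctrl.get_image("scene");crop(s,"pics/s7.png",165,305,180,380,4)
o=ctrl.get_obs();st(o)
```

```text
t15.95 [0.579  0.213  0.1253] ang 21.0 r 0.0488 F rad 2.6 tan(ccw) 1.8 z -2.7 open 0.0219 yaw -171.0 q6 1.64
(array([0.5789, 0.2129, 0.1443]), np.float64(20.95)) 0.0017075517890459513
t16.10 [0.579  0.213  0.1253] ang 21.0 r 0.0488 F rad 3.4 tan(ccw) 2.3 z -1.4 open 0.0216 yaw -171.0 q6 1.64
```

View pics/w7.png

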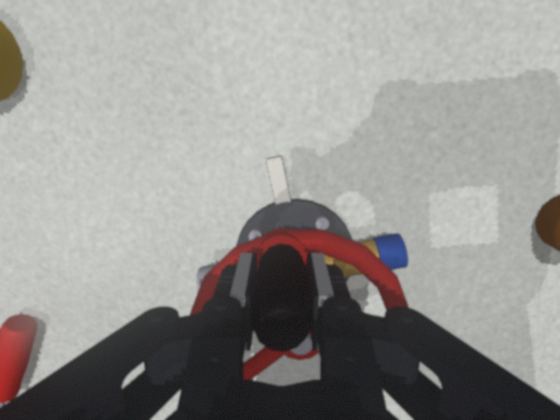

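View pics/s7.png

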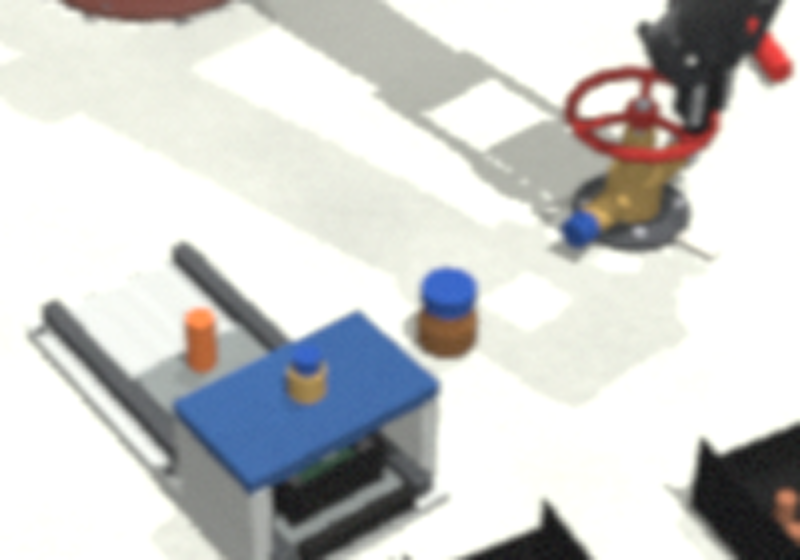

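View pics/t7.png

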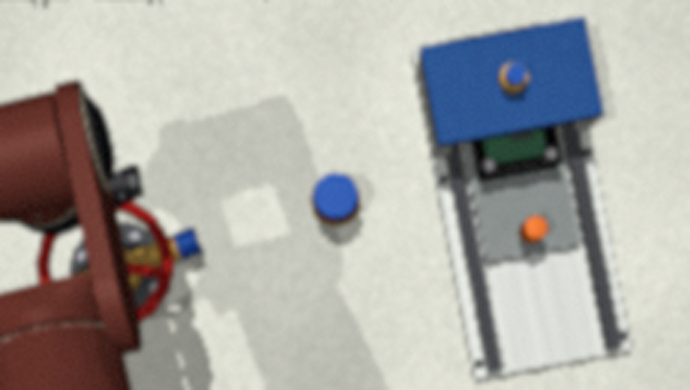

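The handle is over the mark again, within about 1.6° of its closed bearing. The knob is unchanged since the push, at (536,229) in the enlarged top crop. The jar and screwdriver are in place. I'll hand in now.

Run:
```python
from station import ctrl
from h import *
print(ctrl.finish_job()); st(ctrl.get_obs())
```

```text
the job is handed in; nothing more can be done
None
the job is handed in; nothing more can be done
```

The task is done and handed in at about 16 s of the 72 s allowed; the station reports no verdict, so what follows is from my own checks.

- **Shuttle:** I gripped the knob and pushed it 94 mm along the rails until it stopped hard with about 28 N. Later top and scene views show it still home under the hood.
- **Closing the valve:** I turned the wheel clockwise by its crank handle to the stop. It held at 24–30 N tangential, and the handle stood over the white mark.
- **Opening the valve:** I then turned it counter-clockwise two full turns. The handle ended at a bearing of 21.0°, against about 19.4° at the closed stop, so it is about 1.6° over, well inside the 12° allowed.
- **Final state:** the arm is at rest and still gripping the handle. The opening is 22 mm on the 23 mm handle, with the grip set to 40 N. I did not measure the finger contact force itself.
- **Other objects:** the jar and screwdriver were where they started in the last pictures. I did not measure the other bystanders again, but the arm's path stayed clear of them.

**Disagreements:** the trained networks gave the centre of the whole shuttle instead of the knob, and their crank handle reports were unreliable. I measured both from the pixels instead. I also moved the wheel centre by about 1 mm during the turning, because the first estimate caused some sideways force.

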